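Put the dressing containers back on their own trays

ROBOT

A 6-joint arm with a two-finger parallel gripper is mounted at the origin on the work surface. World frame = base frame: x ahead of the robot, y to its left, z up, the work surface at z = 0. Lengths are in mm, angles in rad, forces in N, time in s.
With the tool pointing down it reaches from about 350 to 775 mm from the base axis. Payload 7.3 kg.
Tool frame: the origin (TCP) lies midway between the tips of the shut fingers; the grasp point (between the pads) lies 19 mm behind it (bot.tcp_to_grasp is the distance from the TCP to the grasp point, in mm); z points along the fingers, y is the line along which they close (so a half turn about z gives the same grasp; the last joint's range is limited). The gripper opens to 92 mm and grips with 3 to 60 N. Pads are 19 mm wide; open, the fingers measure 130 mm over their backs; the gripper's body (75 mm by 190 mm) begins 47 mm behind the grasp point.
Start: joints at [1.037, 0.342, 1.524, -0, 1.275, -0.146], TCP at [198.518, 486.041, 226.741] pointing down, gripper open.
Joint ranges: [-2.53, 2.53], [-0.77, 2.02], [0.04, 2.7], [-1, 4.14], [0.28, 2.66], [-3.11, 3.11]. Speed limits (rad/s): [2.57, 2.57, 3.14, 3.14, 3.14, 3.14].

INTERFACE

Orientations are given as [roll, pitch, yaw] about the fixed x, y, z axes, in that order (R = Rz(yaw) Ry(pitch) Rx(roll)).
In Python, from plant import bot, viewer gives the robot as it stands. The module is installed in compiled form; this text tells all that it offers.
- The arm moves only by the shell command python3 -m handwheel 'ROWS'. ROWS is text: rows parted by semicolons, each of 7 numbers parted by spaces: the shift along the tool's x, y, z scaled (see below), then the turn, a rotation vector about the tool's x, y, z scaled (see below), then the opening, from -1 (shut) to 1 (fully open), so that 0 is half open. In form: tx ty tz rx ry rz gripper; .... A call has 1 to 8 rows; each row is the pose to reach, as a shift and turn from the pose commanded when the call began, along the tool's axes at that moment, turning the shorter way round; what a row does not reach only later rows make up. The controller multiplies each number of a shift by 10 cm and each number of a turn by pi rad. A row lasts 1/12 s, in which the tool goes at most 41.7 mm and 7.16 degrees, less where a joint would pass 70% of its speed; a pose out of reach is approached as far as the arm can. A call with a number of a shift or a turn outside -1 to 1 is refused whole. A call with a gripper value outside its range is refused whole. The fingers move at their own pace and stop on an object; the grip force is fixed at half the most. Time passes only in rows, so rows that repeat a pose let the fingers close. It gives the time, the measured TCP pose, the force, the opening and the grip force at its end, in the units of the state.
- bot.get_obs(): the state, without advancing time (a new reading comes with each control period).
- viewer.capture(name): name is "side" or "top"; returns a dict with "frame" (384x512x3 uint8, red, green, blue), "fov_y" (degrees; the focal length in pixels is half the picture's height over the tangent of half this angle, whatever the lens; pixels are square), "cx", "cy" (the principal point, pixels), "T" (4x4, takes a point from camera to world coordinates). Camera axes: x right, y down, z forward; pixel columns grow to the right and rows downward; lengths in mm; the calibration is good to about 2 mm. A picture is of the moment at which its call begins. There is no depth.
- bot.close_job(): hands the job in; it is judged then, once.
Trained networks look in a picture, given as the dict that the camera call returned (one of the last four; its "shot" number tells which), for a name from the list of things; names that differ only in an ending like _2 or _b are one class to them, and where a whole thing is asked for, a point or a joint stands for the part that bears it (a point fixed in the world has none). Each returns a list of dicts, best first, with "score" (0 to 1); they miss things now and then, are a little off and sometimes report something else, mostly with a low value. They report only what shows in the picture. A call takes as long as a camera call. They do not tell look-alikes from the thing itself.
- viewer.recognise(target, picture): "centre" ([column, row] in pixels, amid what is visible of it).
- viewer.cut_out(target, picture): "pixels" (384x512 bool, what is visible of it) and "centre" ([column, row] in pixels, amid what is visible of it).
The state is a dict: "time": time; "joint_positions": joint angles; "dq": joint speeds; "tau": joint torques, N m; "tool_pos": TCP position; "tcp_rot": TCP orientation; "contact_force": force on the tool from outside, world axes, zero at the start; "moment": the same for the moment, N m; "grip_width": finger opening in mm; "finger_force": force on a finger pad.
Only numpy, scipy, OpenCV 4.12 (cv2) and the standard library are available. Lean on these libraries where they do the work, as an engineer would, in place of code of your own. Each camera call takes 0.05 s, during which the arm holds its last target. There are 200 camera calls.

TASK

On this clinic counter each of the three lidded containers has been put back on the wrong steel tray. Put each one upright in the middle of the tray of its own shape (round on round, square on square, oblong on oblong and lying lengthwise in it). The containers must stay clean: never stand one on the bare counter, but use the empty rubber mat as the halfway spot, keep them upright, and leave the gel bottle, the glove box and the pink cup where they are.

Things in the scene. Friction and masses are not known exactly. Their poses are not given: they have to be found in the camera images.
- round_jar: Round stainless steel jar with lid: body 70 mm in diameter and 66 mm high, lid fast; a black round knob 24 mm in diameter on the axis is the grip, from 72 to 96 mm above the jar's underside (steel neck 14 mm in diameter below it). About 0.3 kg. Origin at the centre of the underside, z up. Starts on a wrong tray.
- square_canister: Square white canister with a grey lid, 62 x 62 mm and 66 mm high, lid fast; a black round knob 24 mm in diameter on the axis is the grip, from 72 to 96 mm above the underside (steel neck 14 mm in diameter below it). About 0.3 kg. Origin at the centre of the underside, x and y along its sides, z up. Starts on a wrong tray.
- oblong_box: Oblong metal instrument box with lid, 84 mm long (its x axis), 42 mm wide (y), 46 mm high, lid fast; a black bar handle over its centre is the grip: 56 mm long along x, 12 mm wide along y, from 62 to 76 mm above the underside, on two thin posts 22 mm either side of the centre, open between bar and lid. About 0.3 kg. Origin at the centre of the underside, z up. Starts on a wrong tray.
- round_tray: Round steel tray fixed to the counter: 112 mm outer, 104 mm inner diameter, floor 6 mm above the counter, rim top 14 mm above the counter. Place of the round jar. Origin at the centre of its underside on the counter, z up.
- square_tray: Square steel tray fixed to the counter: 112 mm outer, 104 mm inner side, floor 6 mm above the counter, rim top 14 mm above the counter. Place of the square canister. Origin at the centre of its underside on the counter, x and y along its sides, z up.
- oblong_tray: Oblong steel tray fixed to the counter: inside 126 mm long (its x axis) and 84 mm wide (y), outside 134 x 92 mm, floor 6 mm above the counter, rim top 14 mm above the counter. Place of the oblong box. Origin at the centre of its underside on the counter, z up.
- rubber_mat: Flat dark rubber mat fixed to the counter, 120 x 120 mm, 6 mm thick, without rim; empty at the start: the halfway spot. Origin at the centre of its underside on the counter, x and y along its sides, z up.
- gel_bottle: Bystander: translucent greyish bottle of hand gel with white cap, 60 mm in diameter, 150 mm high, loose. Origin at the centre of its underside, z up.
- glove_box: Bystander: white paper box of gloves with a flat blue opening on top (level with it), 120 mm (its x axis) x 100 mm and 80 mm high, loose. Origin at the centre of its underside, x and y along its sides, z up.
- pink_cup: Bystander: small open pink cup, 68 mm in diameter at the rim, 45 mm high, loose. Origin at the centre of its underside, z up.
Things that resemble listed ones, but are neither listed nor needed, are in the scene too. What is shaped like the round_jar but yellow is not meant.

How it is judged (in metres and radians):
On the way:
1. one of the containers stands on the rubber mat (((horizontal distance between round_jar and rubber_mat below 0.05 m and z of round_jar in the frame of rubber_mat below 0.01 m and angle between round_jar's own z axis and vertical below 0.1 rad) or (horizontal distance between square_canister and rubber_mat below 0.05 m and z of square_canister in the frame of rubber_mat below 0.01 m and angle between square_canister's own z axis and vertical below 0.1 rad) or (horizontal distance between oblong_box and rubber_mat below 0.05 m and z of oblong_box in the frame of rubber_mat below 0.01 m and angle between oblong_box's own z axis and vertical below 0.1 rad))), for 0.2 s.
At the end, for the whole second after the job is handed in: The round jar, the square canister and the oblong box each stand upright (within 0.1 rad) and at rest on the floor of the tray of their own shape, within 15 mm of its centre, the oblong box lengthwise in its tray within 0.3 rad (either way round) (horizontal distance between round_jar and round_tray below 0.015 m and z of round_jar in the frame of round_tray below 0.01 m and angle between each of round_jar, square_canister, oblong_box's own z axis and vertical below 0.1 rad and linear speed of each of round_jar, square_canister, oblong_box below 0.02 m/s and angular speed of each of round_jar, square_canister, oblong_box below 0.2 rad/s and horizontal distance between square_canister and square_tray below 0.015 m and z of square_canister in the frame of square_tray below 0.01 m and horizontal distance between oblong_box and oblong_tray below 0.015 m and z of oblong_box in the frame of oblong_tray below 0.01 m and angle between the x axis of oblong_box and the x axis of oblong_tray, either way round below 0.3 rad); the robot touches nothing.
It fails at once if a container stood on the bare counter (height (world z) of any of round_jar, square_canister, oblong_box below 0.003 m).
It fails at once if a container tipped (more than 0.6 rad) (angle between any of round_jar, square_canister, oblong_box's own z axis and vertical above 0.6 rad).
It fails at once if a bystander was moved by more than 20 mm or tipped over (distance of any of gel_bottle, glove_box, pink_cup from where it was at the start of the episode above 0.02 m or angle between any of gel_bottle, glove_box, pink_cup's own z axis and vertical above 0.5 rad).
It also fails if it takes over 104 s, if anything falls off the work surface, if the arm or the gripper's body presses on something with over 40 N, if the wrist force passes 120 N, or if a joint passes its speed limit or range.

## Working session

There is one attempt and no reset: what is moved stays moved. The work goes in short steps, Python scripts to look and compute and a shell command to move; the robot and the scene stay as the last step left them, time stands still between calls to the robot, and variables do not carry over. Pictures are saved under pics/ and viewed, at most 14 in all, crops included, and the job is handed in when it is done.

```bash
mkdir -p pics; cat > h.py <<'E'
from plant import bot, viewer
import numpy as np, cv2
def ray(p,uv):
    f=192/np.tan(np.radians(p["fov_y"])/2); T=np.array(p["T"])
    d=T[:3,:3]@np.array([(uv[0]-p["cx"])/f,(uv[1]-p["cy"])/f,1.0]); return T[:3,3],d
def at(p,uv,z):
    o,d=ray(p,uv); return (o+d*(z-o[2])/d[2])
def proj(p,P):
    f=192/np.tan(np.radians(p["fov_y"])/2); T=np.array(p["T"]); c=T[:3,:3].T@(np.array(P,float)-T[:3,3])
    return np.array([c[0]/c[2]*f+p["cx"],c[1]/c[2]*f+p["cy"]])
def save(p,n,scale=1.5): cv2.imwrite("pics/"+n,cv2.resize(p["frame"][:,:,::-1],None,fx=scale,fy=scale))
E
python3 - <<'E'
from h import *
for c in ("top","side"):
    p=viewer.capture(c); save(p,c+"0.png"); T=np.array(p["T"]); print(c,p["fov_y"],p["cx"],p["cy"],T.round(2).tolist())
    for n,z in dict(round_jar=96,square_canister=96,oblong_box=76,round_tray=10,square_tray=10,oblong_tray=10,rubber_mat=6,gel_bottle=150,glove_box=80,pink_cup=45).items():
        for r in viewer.recognise(n,p)[:4]: print(n,round(r["score"],2),np.round(r["centre"]),at(p,r["centre"],z*.5).round()[:2])
print(bot.get_obs())
E
```

```text
top 45.24865625597666 252.700259726146 194.81192073540714 [[0.02, -0.99, 0.15, 419.64], [-1.0, -0.01, 0.01, -0.34], [-0.01, -0.15, -0.99, 1047.07], [0.0, 0.0, 0.0, 1.0]]
round_jar 0.67 [306. 108.] [ 770. -104.]
round_jar 0.58 [320. 172.] [ 623. -135.]
round_jar 0.23 [396. 244.] [ 467. -296.]
square_canister 0.58 [211. 216.] [521. 103.]
oblong_box 0.66 [393. 245.] [ 466. -294.]
oblong_box 0.49 [311. 276.] [ 397. -116.]
round_tray 0.78 [229. 220.] [517.  66.]
round_tray 0.35 [116. 225.] [502. 323.]
square_tray 0.77 [382. 244.] [ 469. -279.]
oblong_tray 0.92 [308. 199.] [ 568. -113.]
rubber_mat 0.91 [118. 226.] [501. 320.]
gel_bottle 0.72 [398. 123.] [ 728. -301.]
gel_bottle 0.7 [207. 114.] [743. 115.]
gel_bottle 0.16 [384. 242.] [ 469. -263.]
glove_box 0.85 [208. 116.] [750. 117.]
pink_cup 0.81 [314. 276.] [ 397. -125.]
side 56.88408671895996 256.0824775137965 191.19707362817897 [[-0.99, -0.05, 0.12, 471.47], [-0.13, 0.48, -0.86, 715.09], [-0.02, -0.87, -0.49, 469.94], [0.0, 0.0, 0.0, 1.0]]
round_jar 0.82 [188. 180.] [763. -78.]
round_jar 0.24 [218. 143.] [ 742. -337.]
square_canister 
[... 338 characters left out ...]
.] [ 396. -134.]
{'time': 1.1, 'joint_positions': array([ 1.03698280e+00,  3.41997839e-01,  1.52408748e+00, -1.75337766e-05,
        1.27538780e+00, -1.45983958e-01]), 'dq': array([-0.00123198, -0.00078952,  0.00110411, -0.00085401, -0.00106358,
        0.00134307]), 'tau': array([ 9.22570434e-04, -4.31146753e+01, -2.44483656e+01,  7.19594280e-02,
        4.84203198e-02, -8.57565880e-06]), 'tool_pos': array([198.53545233, 486.0431334 , 226.74600906]), 'tcp_rot': array([3.14147683e+00, 3.39848222e-05, 2.75376819e+00]), 'contact_force': array([ 0.55572326,  0.76839346, -0.90204969]), 'moment': array([-0.01755136,  0.03808426, -0.0264033 ]), 'finger_force': 0.0, 'grip_width': 91.98028565962444}
```

View pics/top0.png

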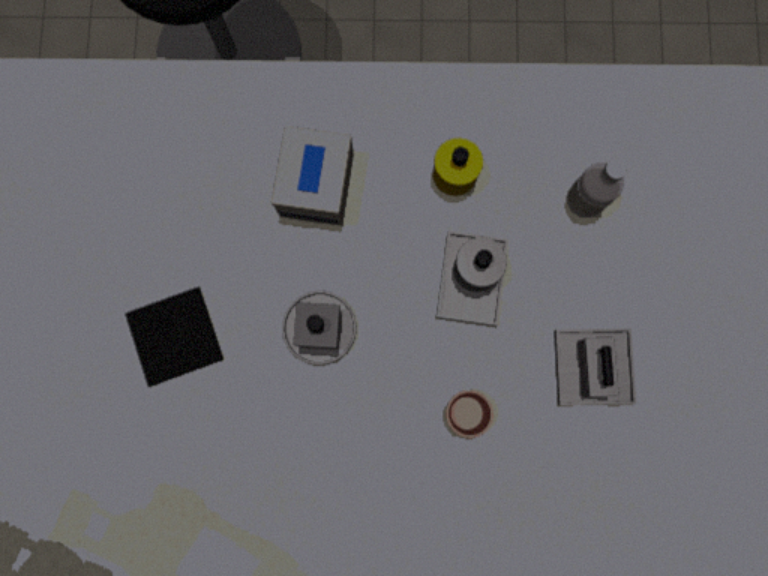

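View pics/side0.png

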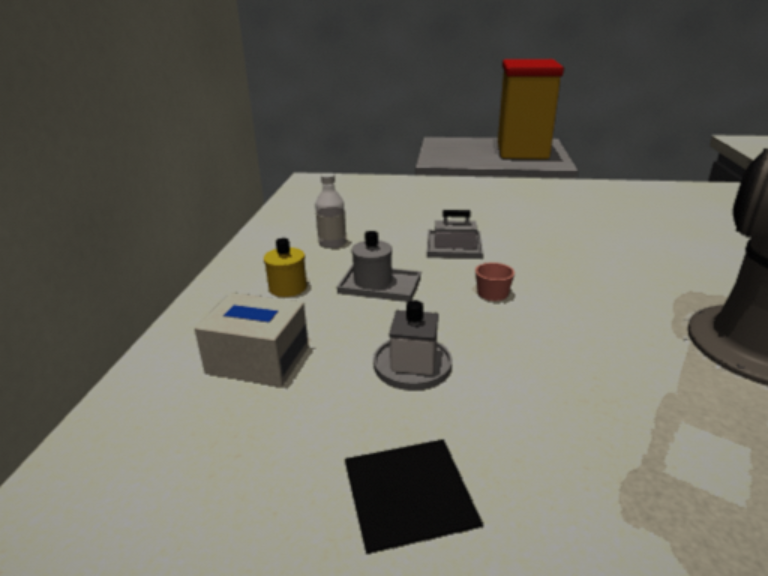

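The top view (pixels in the 1.5x picture) shows:
- The canister is on the round tray (316,324).
- The jar is on the oblong tray (483,259).
- The box is on the square tray (605,366).
- The mat is at (174,336).

Round-jar candidates are the steel one at (483,259) and the yellow one at (458,160). I choose the steel one. There is only one candidate each for the canister and the box.

```bash
python3 - <<'E'
from h import *
t=viewer.capture("top"); s=viewer.capture("side")
def blob(p,c,r=14,th=None):
    c=np.round(c).astype(int); g=cv2.cvtColor(p["frame"],cv2.COLOR_RGB2GRAY); y0,x0=c[1]-r,c[0]-r
    m=(g[y0:y0+2*r,x0:x0+2*r]<30).astype(np.uint8)
    n,l,st,ce=cv2.connectedComponentsWithStats(m); k=1+np.argmax(st[1:,4]); pts=np.argwhere(l==k)[:,::-1]+[x0,y0]
    return pts.mean(0),st[k,4],pts
def tri(a,b):
    o1,d1=ray(t,a);o2,d2=ray(s,b); A=np.stack([d1,-d2],1); k=np.linalg.lstsq(A,o2-o1,rcond=None)[0]
    P,Q=o1+k[0]*d1,o2+k[1]*d2; return (P+Q)/2,np.linalg.norm(P-Q)
for n,a,b,z in (("can",(211,216),(276,207),90),("jar",(322,173),(248,159),90),("box",(403,244),(304,142),75)):
    A=blob(t,a); B=blob(s,b); P,e=tri(A[0],B[0]); print(n,A[:2],B[:2],"tri",P.round(1),round(e,1),"top@z",at(t,A[0],z).round(1),"side@z",at(s,B[0],z).round(1))
    if n=="box":
        W=np.array([at(t,q,82)[:2] for q in A[2]]); r=cv2.minAreaRect(W.astype(np.float32)); print(r, cv2.fitLine(W.astype(np.float32),cv2.DIST_L2,0,.01,.01).ravel())
for n,z in dict(round_tray=14,square_tray=14,oblong_tray=14,rubber_mat=6).items():
    for p in (t,s):
        r=viewer.cut_out(n,p)
        if not r: print(n,"none");continue
        m=r[0]["pixels"].astype(np.uint8); c=max(cv2.findContours(m,0,2)[0],key=cv2.contourArea)[:,0]
        W=np.array([at(p,q,z)[:2] for q in c],np.float32); R=cv2.minAreaRect(W); print(n,round(r[0]["score"],2),np.round(R[0],1),np.round(R[1]),round(R[2],1))
sub=lambda p,x0,y0,w,h,f:cv2.resize(p["frame"][y0:y0+h,x0:x0+w,::-1],None,fx=f,fy=f,interpolation=cv2.INTER_CUBIC)
cv2.imwrite("pics/crop.png",sub(t,180,140,260,140,3))
E
```

```text
can (array([210.12631579, 216.15789474]), np.int32(95)) (array([275.96551724, 208.02068966]), np.int32(145)) tri [517.7 101.   87.1] 0.3 top@z [517.2 100.7  90. ] side@z [517.5 105.7  90. ]
jar (array([321.77083333, 172.71875   ]), np.int32(96)) (array([247.30555556, 159.38888889]), np.int32(72)) tri [ 613.2 -133.    87.5] 0.6 top@z [ 613.  -132.6   90. ] side@z [ 612.  -127.4   90. ]
box (array([404.10909091, 243.87272727]), np.int32(165)) (array([303.98113208, 142.0754717 ]), np.int32(53)) tri [ 466.4 -306.2   73.9] 0.9 top@z [ 466.8 -305.8   75. ] side@z [ 465.9 -303.2   75. ]
((466.3168640136719, -303.4330139160156), (53.761329650878906, 14.89415454864502), 1.2409563064575195) [ 9.9899799e-01  4.4754568e-02  4.6649133e+02 -3.0363129e+02]
round_tray 0.71 [521.4 103.2] [111. 110.] 46.6
round_tray 0.6 [517.8 122.8] [110. 107.] 3.3
square_tray none
square_tray 0.58 [ 466.8 -288.2] [115. 146.] 3.0
oblong_tray 0.58 [ 600.3 -125.8] [ 93. 135.] 82.7
oblong_tray none
rubber_mat 0.65 [505.9 324.1] [120. 122.] 21.4
rubber_mat 0.97 [503.6 327.7] [121. 124.] 21.0
```

View pics/crop.png

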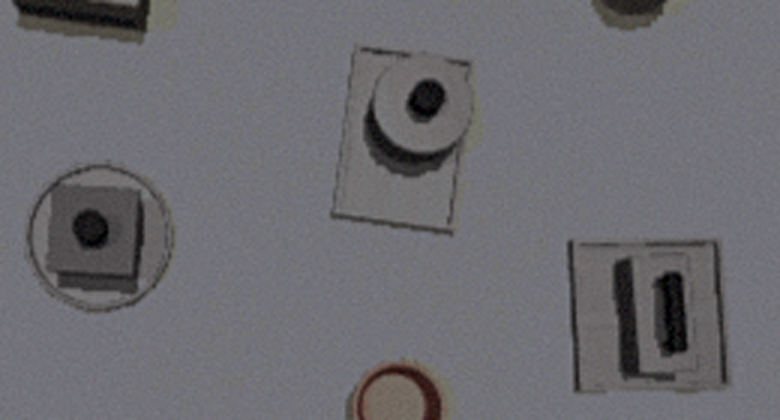

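The crop shows knobs at (90,228) for the canister and (427,98) for the steel jar. The bar is at (672,312). Oblong tray corners are about (357,46), (470,62), (453,233) and (333,214). Square tray corners are about (570,240), (718,240), (727,385) and (577,391). The yellow jar is outside the crop, so the choice of the steel jar stands. Next I turn the corners into positions and make the first move.

```bash
python3 - <<'E'
from h import *
p=viewer.capture("top")
C=lambda x,y:(180+(x+.5)/3-.5,140+(y+.5)/3-.5)
for n,q in (("obl",[(357,46),(470,62),(453,233),(333,214)]),("sq",[(570,240),(718,240),(727,385),(577,391)])):
    W=np.array([at(p,C(*c),12)[:2] for c in q],np.float32); print(n,W.mean(0),W.round().tolist(),cv2.minAreaRect(W))
print("round",at(p,C(100,237),12))
# canister lid, box lid centre
print("canlid",np.mean([at(p,C(*c),72) for c in [(53,183),(140,187),(136,277),(49,273)]],0))
print("boxlid",np.mean([at(p,C(*c),52) for c in [(636,256),(688,253),(692,371),(639,376)]],0))
E
python3 -m handwheel '-1 -1 0 0 0 -0.12 1;-1 -1 0 0 0 -0.12 1;-1 -1 0 0 0 -0.12 1;-1 -1 0 0 0 -0.12 1;-1 -1 0 0 0 -0.12 1'
```

```text
obl [ 598.5193  -125.76432] [[670.0, -91.0], [658.0, -177.0], [527.0, -163.0], [540.0, -73.0]] ((598.3636474609375, -126.729736328125), (90.9591293334961, 132.16600036621094), 82.1834716796875)
sq [ 468.95856 -306.8193 ] [[523.0, -250.0], [525.0, -361.0], [417.0, -363.0], [411.0, -253.0]] ((468.3556213378906, -306.8422546386719), (111.66627502441406, 110.44731903076172), 1.4283066987991333)
round [519.59251928 102.2657117   12.        ]
canlid [518.87474114 100.38370497  72.        ]
boxlid [ 467.08578223 -306.21646386   52.        ]
time: 2.07
tool_pos: [254.3, 352.2, 226.9]
tcp_rot: [-3.14, 0.0, 3.13]
contact_force: [-0.2, -0.5, -0.3]
grip_width: 91.8
finger_force: 0.0
```

```bash
python3 -m handwheel '-0.9 -0.9 0 0 0 0 1;-0.9 -0.9 0 0 0 0 1;-0.9 -0.9 0 0 0 0 1;-0.9 -0.9 0 0 0 0 1' | tail -5 | head -2; python3 -m handwheel '-0.9 -0.8 0.2 0 0 0 1;-0.9 -0.8 0.2 0 0 0 1;-0.9 -0.8 0.2 0 0 0 1;-0.9 -0.8 0.2 0 0 0 1'; python3 -m handwheel '-0.83 -0.8 0.3 0 0 0 1;-0.83 -0.8 0.3 0 0 0 1;-0.83 -0.8 0.3 0 0 0 1;-0.83 -0.8 0.3 0 0 0 1;-0.83 -0.8 0.3 0 0 0 1'
```

```text
tool_pos: [346.5, 261.2, 227.0]
tcp_rot: [-3.141, 0.003, 3.125]
time: 2.73
tool_pos: [435.3, 180.4, 205.6]
tcp_rot: [-3.14, 0.001, 3.126]
contact_force: [-0.7, -0.5, -0.3]
grip_width: 91.8
finger_force: 0.0
time: 3.15
tool_pos: [514.0, 102.4, 175.7]
tcp_rot: [3.141, -0.002, 3.128]
contact_force: [-0.8, 0.7, -0.3]
grip_width: 91.6
finger_force: 0.0
```

```bash
python3 -m handwheel '0 0 0.6 0 0 0 1;0 0 0.6 0 0 0 1;0 0 0.6 0 0 0 1;0 0 0.6 0 0 0 1'
```

```text
time: 3.48
tool_pos: [512.7, 104.1, 116.8]
tcp_rot: [3.141, -0.002, 3.132]
contact_force: [0.2, -0.5, 1.0]
grip_width: 92.0
finger_force: 0.0
```

```bash
python3 - <<'E'
from h import *
p=viewer.capture("side"); cv2.imwrite("pics/s1.png",cv2.resize(p["frame"][100:300,180:400,::-1],None,fx=3,fy=3)); print(proj(p,bot.get_obs()["tool_pos"]),bot.get_obs()["tool_pos"])
E
```

```text
[278.05595648 195.72929681] [513.77184167 103.96935413 117.93851792]
```

View pics/s1.png

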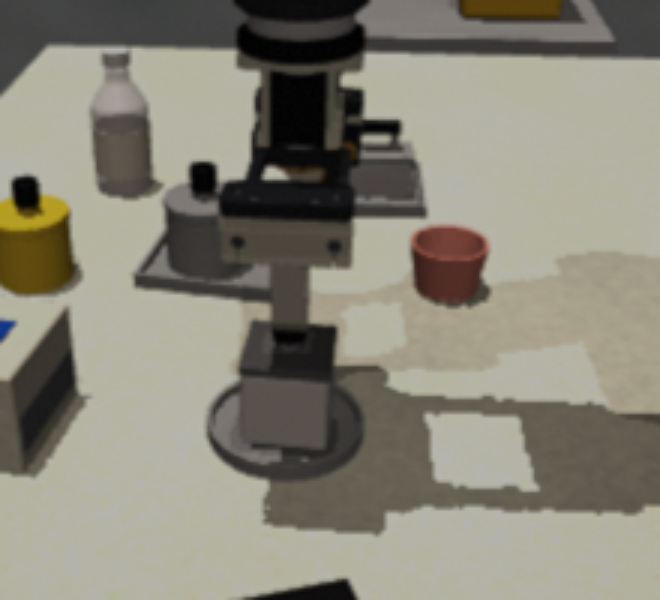

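The finger lines up with the canister knob (crop 290,335), about 4 mm short in x. I correct that, descend and grip.

```bash
python3 -m handwheel '-0.04 -0.03 0.4 0 0 0 1;-0.04 -0.03 0.4 0 0 0 1;-0.04 -0.03 0.4 0 0 0 1;-0.04 -0.03 0.4 0 0 0 -1;-0.04 -0.03 0.4 0 0 0 -1;-0.04 -0.03 0.4 0 0 0 -1;-0.04 -0.03 0.4 0 0 0 -1;-0.04 -0.03 0.4 0 0 0 -1'; python3 -m handwheel '0 0 0 0 0 0 -1;0 0 0 0 0 0 -1;0 0 0 0 0 0 -1;0 0 0 0 0 0 -1;0 0 0 0 0 0 -1;0 0 0 0 0 0 -1'
```

```text
time: 4.2
tool_pos: [517.9, 99.8, 77.6]
tcp_rot: [3.141, 0.001, 3.131]
contact_force: [-0.2, 0.4, -0.8]
grip_width: 63.0
finger_force: 0.0
time: 4.7
tool_pos: [517.5, 99.9, 76.7]
tcp_rot: [3.141, -0.0, 3.131]
contact_force: [0.2, -0.2, -2.9]
grip_width: 23.2
finger_force: 30.5
```

```bash
python3 -m handwheel '0 0 -0.6 0 0 0 -1;0 0 -0.6 0 0 0 -1;0 0 -0.6 0 0 0 -1' | grep -E 'pos|width|force'; python3 -m handwheel '0.06 0.4 0 0 0 0 -1;0.06 0.75 0 0 0 0 -1;0.06 1 0 0 0 0 -1;0.06 1 0 0 0 0 -1'| grep -E 'pos|width'; python3 -m handwheel '0.06 0.4 0 0 0 0 -1;0.06 0.75 0 0 0 0 -1;0.06 1 0 0 0 0 -1;0.06 1 0 0 0 0 -1;0.06 1.0 0 0 0 0 -1'| grep -E 'pos|width'; python3 -m handwheel '0 0.24 0 0 0 0 -1;0 0.24 0 0 0 0 -1;0 0.24 0.3 0 0 0 -1;0 0.24 0.5 0 0 0 -1;0 0.24 0.5 0 0 0 -1'
```

```text
tool_pos: [519.8, 99.9, 140.3]
contact_force: [2.1, -1.0, -3.5]
grip_width: 23.3
finger_force: 30.0
tool_pos: [511.4, 203.8, 135.2]
grip_width: 23.2
tool_pos: [506.7, 300.2, 134.9]
grip_width: 23.2
time: 6.12
tool_pos: [505.2, 320.9, 81.8]
tcp_rot: [-3.137, -0.009, 3.13]
contact_force: [-1.3, -0.3, -3.7]
grip_width: 23.3
finger_force: 30.0
```

```bash
python3 -m handwheel '0 0 0 0 0 0 -1;0 0 0 0 0 0 -1;0 0 0 0 0 0 -1'; python3 -m handwheel '0 0 0.05 0 0 0 -1;0 0 0.08 0 0 0 -1;0 0 0.08 0 0 0 -1;0 0 0.08 0 0 0 -1'
```

```text
time: 6.37
tool_pos: [509.0, 323.7, 88.3]
tcp_rot: [3.14, 0.002, 3.13]
contact_force: [-0.6, 0.5, -2.2]
grip_width: 23.3
finger_force: 30.0
time: 6.7
tool_pos: [507.8, 323.9, 78.7]
tcp_rot: [-3.142, -0.0, 3.131]
contact_force: [-0.3, 0.9, -3.6]
grip_width: 23.4
finger_force: 30.0
```

```bash
python3 -m handwheel '0 0 0.02 0 0 0 -1;0 0 0.02 0 0 0 -1;0 0 0.02 0 0 0 -1;0 0 0.02 0 0 0 0;0 0 0.02 0 0 0 0;0 0 0.02 0 0 0 0;0 0 0.02 0 0 0 0;0 0 0.02 0 0 0 0'; python3 -m handwheel '0 0 -0.3 0 0 0 0.2;0 0 -0.6 0 0 0 0.2;0 0 -0.95 0 0 0 0.2;0 0 -0.95 0 0 0 0.2;0 0 -0.95 0 0 0 0.2'; python3 - <<'E'
from h import *
p=viewer.capture("side"); cv2.imwrite("pics/s2.png",cv2.resize(p["frame"][130:380,180:400,::-1],None,fx=2,fy=2))
E
```

```text
time: 7.37
tool_pos: [508.1, 324.0, 77.0]
tcp_rot: [3.141, 0.001, 3.131]
contact_force: [-0.3, 0.4, 0.1]
grip_width: 45.4
finger_force: 0.0
time: 7.78
tool_pos: [509.1, 324.5, 174.2]
tcp_rot: [3.139, 0.005, 3.131]
contact_force: [0.4, -0.6, -0.9]
grip_width: 55.1
finger_force: 0.0
```

View pics/s2.png

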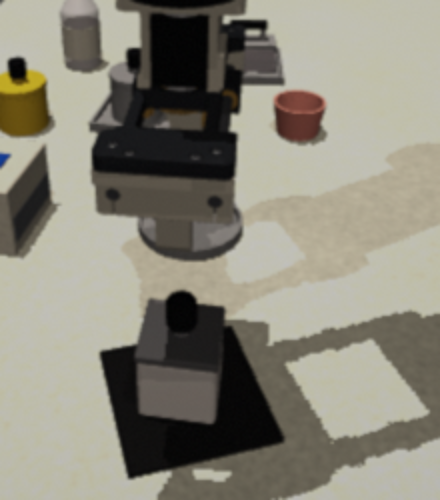

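The canister stands upright on the mat, with its knob at crop (181,312). Next is the jar.

```bash
python3 -m handwheel '-0.2 -0.4 0 0 0 0 0.5;-0.2 -0.8 0 0 0 0 0.5;-0.2 -1 0 0 0 0 0.5' | grep pos; python3 -m handwheel '-0.2 -0.4 0 0 0 0 0.5;-0.2 -0.8 0 0 0 0 0.5;-0.2 -1 0 0 0 0 0.5' | grep pos; python3 -m handwheel '-0.2 -0.4 0 0 0 0 0.5;-0.2 -0.8 0 0 0 0 0.5;-0.2 -1 0 0 0 0 0.5' | grep pos;python3 -m handwheel '-0.2 -0.4 0 0 0 0 0.5;-0.2 -0.8 0 0 0 0 0.5;-0.2 -1 0 0 0 0 0.5' | grep pos; python3 -m handwheel '-0.2 -0.4 0 0 0 0 0.5;-0.2 -0.57 0 0 0 0 0.5;-0.2 -0.57 0 0 0 0 0.5;-0.2 -0.57 0 0 0 0 0.5;-0.2 -0.57 0 0 0 0 0.5;-0.2 -0.57 0 0 0 0 0.5'
```

```text
tool_pos: [526.3, 220.3, 169.6]
tool_pos: [545.3, 119.6, 169.8]
tool_pos: [564.3, 19.3, 169.8]
tool_pos: [583.2, -80.9, 169.7]
time: 9.33
tool_pos: [602.6, -132.7, 171.1]
tcp_rot: [3.141, -0.001, 3.132]
contact_force: [0.2, -0.6, -0.0]
grip_width: 68.6
finger_force: 0.0
```

```bash
python3 -m handwheel '-0.1 0 0.3 0 0 0 0.5;-0.1 0 0.6 0 0 0 0.5;-0.1 0 0.94 0 0 0 0.5;-0.1 0 0.94 0 0 0 0.5;-0.1 0 0.94 0 0 0 0.5;-0.1 0 0.94 0 0 0 -1;-0.1 0 0.94 0 0 0 -1;-0.1 0 0.94 0 0 0 -1'; python3 -m handwheel '0 0 0 0 0 0 -1;0 0 0 0 0 0 -1;0 0 0 0 0 0 -1;0 0 0 0 0 0 -1;0 0 0 0 0 0 -1;0 0 0 0 0 0 -1;0 0 0 0 0 0 -1'
```

```text
time: 10.0
tool_pos: [614.3, -134.5, 80.2]
tcp_rot: [-3.14, 0.004, 3.131]
contact_force: [-0.4, 0.4, -0.5]
grip_width: 53.4
finger_force: 0.0
time: 10.58
tool_pos: [613.0, -134.1, 77.8]
tcp_rot: [3.141, 0.0, 3.131]
contact_force: [-0.3, 1.7, 1.7]
grip_width: 23.3
finger_force: 30.0
```

```bash
python3 -m handwheel '0 0 -0.3 0 0 0 -1;0 0 -0.6 0 0 0 -1;0 0 -0.6 0 0 0 -1' | grep -E 'pos|width|force'; python3 -m handwheel '0.2 0.4 0 0 0 0 -1;0.35 0.75 0 0 0 0 -1;0.4 0.9 0 0 0 0 -1;0.4 0.9 0 0 0 0 -1'| grep -E 'pos|width'; python3 -m handwheel '0.2 0.4 0 0 0 0 -1;0.35 0.75 0 0 0 0 -1;0.4 0.9 0 0 0 0 -1;0.4 0.9 0 0 0 0 -1'| grep -E 'pos|width'; python3 -m handwheel '0.16 0.35 0 0 0 0 -1;0.16 0.56 0 0 0 0 -1;0.16 0.56 0 0 0 0 -1;0.16 0.56 0.25 0 0 0 -1;0.16 0.56 0.4 0 0 0 -1;0.16 0.56 0.4 0 0 0 -1;0.16 0.56 0.4 0 0 0 -1'
```

```text
tool_pos: [615.7, -135.3, 143.1]
contact_force: [2.3, 0.2, -1.2]
grip_width: 23.4
finger_force: 30.0
tool_pos: [571.7, -40.1, 136.6]
grip_width: 23.0
tool_pos: [533.3, 49.4, 136.9]
grip_width: 23.9
time: 12.08
tool_pos: [519.6, 101.7, 96.9]
tcp_rot: [-3.141, -0.002, 3.13]
contact_force: [0.5, 0.4, -2.8]
grip_width: 23.3
finger_force: 30.0
```

```bash
python3 -m handwheel '0 0.01 0.1 0 0 0 -1;0 0.01 0.16 0 0 0 -1;0 0.01 0.2 0 0 0 -1;0 0.01 0.2 0 0 0 -1;0 0.01 0.2 0 0 0 -1'; python3 -m handwheel '0 0 0 0 0 0 -1;0 0 0 0 0 0 0.1;0 0 0 0 0 0 0.1;0 0 0 0 0 0 0.1;0 0 0 0 0 0 0.1;0 0 0 0 0 0 0.1;0 0 0 0 0 0 0.1'; python3 -m handwheel '0 0 -0.3 0 0 0 0.2;0 0 -0.6 0 0 0 0.2;0 0 -0.8 0 0 0 0.2;0 0 -0.8 0 0 0 0.2'
```

```text
time: 12.5
tool_pos: [520.3, 103.5, 78.2]
tcp_rot: [-3.141, 0.002, 3.131]
contact_force: [1.2, -1.3, -0.9]
grip_width: 23.6
finger_force: 30.0
time: 13.08
tool_pos: [519.5, 103.9, 77.7]
tcp_rot: [3.141, -0.0, 3.131]
contact_force: [0.2, -0.6, 1.3]
grip_width: 50.2
finger_force: 0.0
time: 13.42
tool_pos: [522.0, 104.0, 162.1]
tcp_rot: [3.141, 0.008, 3.131]
contact_force: [0.1, -0.1, -0.1]
grip_width: 54.9
finger_force: 0.0
```

```bash
python3 -m handwheel '0.12 -0.4 0 0 0 0 0.2;0.12 -0.8 0 0 0 0 0.2;0.12 -1 0 0 0 0 0.2' | grep pos; python3 -m handwheel '0.12 -0.4 0 0 0 0 0.2;0.12 -0.8 0 0 0 0 0.2;0.12 -1 0 0 0 0 0.2' | grep pos; python3 -m handwheel '0.12 -0.4 0 0 0 0 0.2;0.12 -0.8 0 0 0 0 0.2;0.12 -1 0 0 0 0 0.2' | grep pos; python3 -m handwheel '0.12 -0.4 0 0 0 -0.014 0.2;0.12 -0.8 0 0 0 -0.014 0.2;0.12 -1 0 0 0 -0.014 0.2;0.12 -1.0 0 0 0 -0.014 0.2;0.12 -1.0 0 0 0 -0.014 0.2;0.12 -1.0 0 0 0 -0.014 0.2'
```

```text
tool_pos: [505.6, 1.4, 157.3]
tool_pos: [492.6, -99.3, 157.2]
tool_pos: [479.5, -199.5, 157.2]
time: 14.67
tool_pos: [466.9, -294.8, 157.0]
tcp_rot: [3.14, -0.001, -3.108]
contact_force: [-0.1, -0.1, -0.9]
grip_width: 55.2
finger_force: 0.0
```

```bash
python3 - <<'E'
from h import *
p=viewer.capture("side"); print(bot.get_obs()["tool_pos"]); save(p,"s3.png",1.5)
E
```

```text
[ 467.1117427  -294.41808605  157.23107353]
```

View pics/s3.png

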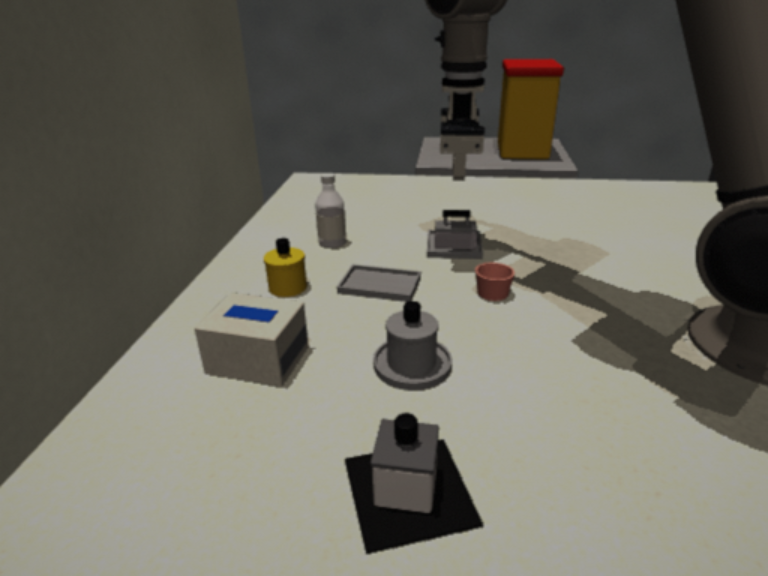

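The jar is upright in the round tray (412,360) and the canister is on the mat (405,460). The gripper hangs over the box (457,215), and 12 mm more along −y is needed.

```bash
python3 -m handwheel '0 -0.12 0 0 0 0 0.2;0 -0.12 0.3 0 0 0 0.2;0 -0.12 0.6 0 0 0 0.2;0 -0.12 0.8 0 0 0 0.2;0 -0.12 0.99 0 0 0 0.2;0 -0.12 0.99 0 0 0 0.2;0 -0.12 0.99 0 0 0 0.2;0 -0.12 0.99 0 0 0 -0.2'; python3 -m handwheel '0 0 0 0 0 0 -1;0 0 0 0 0 0 -1;0 0 0 0 0 0 -1;0 0 0 0 0 0 -1;0 0 0 0 0 0 -1;0 0 0 0 0 0 -1;0 0 0 0 0 0 -1;0 0 0 0 0 0 -1'
```

```text
time: 15.38
tool_pos: [468.4, -308.1, 59.8]
tcp_rot: [-3.14, 0.001, -3.108]
contact_force: [0.3, 0.0, 0.3]
grip_width: 51.6
finger_force: 0.0
time: 16.05
tool_pos: [467.7, -307.6, 58.8]
tcp_rot: [3.141, 0.0, -3.108]
contact_force: [-0.4, -0.0, 0.8]
grip_width: 11.4
finger_force: 30.0
```

```bash
python3 -m handwheel '0 0 -0.3 0 0 0 -1;0 0 -0.6 0 0 0 -1;0 0 -0.6 0 0 0 -1' | grep -E 'pos|width|force'; python3 -m handwheel '-0.25 0.3 0 0 0 0 -1;-0.5 0.65 0 0 0 0 -1;-0.69 0.89 0 0 0 0 -1;-0.69 0.89 0 0 0 0 -1'| grep -E 'pos|width'; python3 -m handwheel '-0.25 0.3 0 0 0 0 -1;-0.5 0.65 0 0 0 0.02 -1;-0.69 0.89 0 0 0 0.04 -1;-0.69 0.89 0 0 0 0.054 -1;-0.69 0.89 0 0 0 0.054 -1;-0.69 0.89 0.2 0 0 0.054 -1;-0.69 0.89 0.4 0 0 0.054 -1;-0.69 0.89 0.4 0 0 0.054 -1'; python3 -m handwheel '0 0 0 0 0 0 -1;0 0 0 0 0 0 -1'
```

```text
tool_pos: [469.9, -309.6, 123.6]
contact_force: [1.5, -0.3, -2.4]
grip_width: 11.8
finger_force: 30.0
tool_pos: [535.9, -211.3, 117.6]
grip_width: 11.5
time: 17.3
tool_pos: [596.3, -125.2, 74.1]
tcp_rot: [3.14, -0.009, 3.006]
contact_force: [-1.9, -0.5, -3.4]
grip_width: 11.3
finger_force: 30.0
time: 17.47
tool_pos: [599.7, -126.1, 79.2]
tcp_rot: [-3.141, 0.0, 3.005]
contact_force: [-0.0, 0.1, -3.1]
grip_width: 11.6
finger_force: 30.0
```

Now I lower it 20 mm, release and rise.

```bash
python3 -m handwheel '0 0 0.1 0 0 0 -1;0 0 0.16 0 0 0 -1;0 0 0.2 0 0 0 -1;0 0 0.2 0 0 0 -1;0 0 0.2 0 0 0 -1'; python3 -m handwheel '0 0 0.01 0 0 0 -1;0 0 0.01 0 0 0 0.1;0 0 0.01 0 0 0 0.1;0 0 0.01 0 0 0 0.1;0 0 0.01 0 0 0 0.1;0 0 0.01 0 0 0 0.1;0 0 0.01 0 0 0 0.1'; python3 -m handwheel '0 0 -0.3 0 0 0 0.2;0 0 -0.6 0 0 0 0.2;0 0 -1 0 0 0 0.2;0 0 -1 0 0 0 0.2;0 0 -1 0 0 0 0.2'
```

```text
time: 17.88
tool_pos: [599.7, -125.2, 58.7]
tcp_rot: [3.142, 0.0, 3.005]
contact_force: [-0.1, -1.1, -2.1]
grip_width: 11.9
finger_force: 30.0
time: 18.47
tool_pos: [599.7, -125.2, 57.6]
tcp_rot: [3.142, 0.0, 3.005]
contact_force: [0.3, 0.1, 0.5]
grip_width: 46.8
finger_force: 0.0
time: 18.88
tool_pos: [601.1, -125.7, 160.5]
tcp_rot: [-3.141, 0.006, 3.005]
contact_force: [0.0, -1.1, -1.0]
grip_width: 54.6
finger_force: 0.0
```

```bash
python3 -m handwheel '0 0.4 0 0 0 -0.02 0.2;0 0.8 0 0 0 -0.043 0.2;0 1 0 0 0 -0.043 0.2;0 1 0 0 0 -0.043 0.2' | grep -E 'pos|rot'; python3 -m handwheel '0.1 0.4 0 0 0 0 0.2;0.2 0.8 0 0 0 0 0.2;0.26 0.88 0 0 0 0 0.2' | grep pos; python3 -m handwheel '0.1 0.4 0 0 0 0 0.2;0.2 0.8 0 0 0 0 0.2;0.26 0.88 0 0 0 0 0.2' | grep pos; python3 -m handwheel '0.1 0.4 0 0 0 0 0.2;0.2 0.8 0 0 0 0 0.2;0.26 0.88 0 0 0 0 0.2' | grep pos; python3 -m handwheel '0.1 0.4 0 0 0 0 0.2;0.2 0.8 0 0 0 0 0.2;0.26 0.88 0 0 0 0 0.2;0.26 0.88 0 0 0 0 0.2;0.26 0.88 0 0 0 0 0.2;0.26 0.88 0 0 0 0 0.2'; python3 - <<'E'
from h import *
t=viewer.capture("top"); save(t,"t4.png")
g=cv2.cvtColor(t["frame"],cv2.COLOR_RGB2GRAY)
def blob(c,r=14):
    y0,x0=c[1]-r,c[0]-r; n,l,st,ce=cv2.connectedComponentsWithStats((g[y0:y0+2*r,x0:x0+2*r]<30).astype(np.uint8)); k=1+np.argmax(st[1:,4]); return np.argwhere(l==k)[:,::-1]+[x0,y0]
for n,P in (("jar",(520,103,90)),("box",(599,-126,76))):
    b=blob(np.round(proj(t,P)).astype(int)); print(n,at(t,b.mean(0),P[2]).round(1)); 
    if n=="box": print(cv2.minAreaRect(np.array([at(t,q,80)[:2] for q in b],np.float32)))
E
```

```text
tool_pos: [612.7, -21.7, 156.2]
tcp_rot: [3.14, -0.002, -3.139]
tool_pos: [585.5, 66.2, 156.3]
tool_pos: [559.7, 154.1, 156.6]
tool_pos: [534.0, 241.9, 156.7]
time: 20.47
tool_pos: [510.3, 324.2, 157.3]
tcp_rot: [-3.141, -0.001, 3.139]
contact_force: [0.2, 0.1, 0.4]
grip_width: 54.9
finger_force: 0.0
jar [521.3 103.3  90. ]
box [ 597.9 -124.3   76. ]
((596.9915771484375, -123.91511535644531), (11.7034912109375, 53.42291259765625), 81.83824920654297)
```

View pics/t4.png

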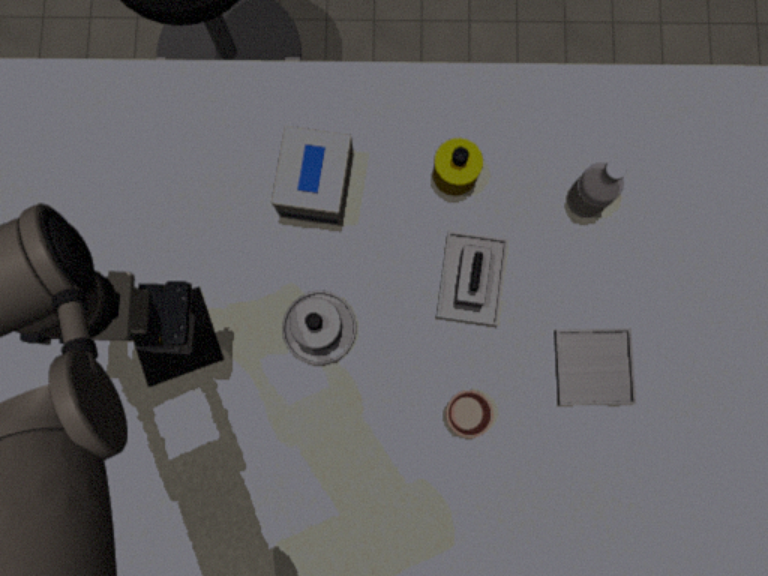

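The jar is in the round tray (314,325) and the box lies lengthwise in the oblong tray (473,275), both within about 3 mm of centre. I pick up the canister at (508,324).

```bash
python3 -m handwheel '0.02 0 0.3 0 0 0 0.2;0.02 0 0.6 0 0 0 0.2;0.02 0 0.79 0 0 0 0.2;0.02 0 0.79 0 0 0 0.2;0.02 0 0.79 0 0 0 0.2;0.02 0 0.79 0 0 0 -0.4;0.02 0 0.79 0 0 0 -1;0.02 0 0.79 0 0 0 -1'; python3 -m handwheel '0 0 0 0 0 0 -1;0 0 0 0 0 0 -1;0 0 0 0 0 0 -1;0 0 0 0 0 0 -1;0 0 0 0 0 0 -1;0 0 0 0 0 0 -1;0 0 0 0 0 0 -1'
```

```text
time: 21.18
tool_pos: [508.8, 326.2, 80.4]
tcp_rot: [3.14, 0.003, 3.14]
contact_force: [-0.1, -0.2, -0.2]
grip_width: 40.0
finger_force: 0.0
time: 21.77
tool_pos: [508.0, 326.0, 79.2]
tcp_rot: [3.141, 0.001, 3.14]
contact_force: [-0.7, -1.9, 5.1]
grip_width: 23.1
finger_force: 29.9
```

```bash
python3 -m handwheel '0 0 -0.3 0 0 0 -1;0 0 -0.6 0 0 0 -1;0 0 -0.9 0 0 0 -1' | grep -E 'pos|width|force'; python3 -m handwheel '0 0 -0.3 0 0 0 -1;0 0 -0.5 0 0 0 -1;0 0 -0.5 0 0 0 -1' | grep -E 'pos|width'; python3 -m handwheel '0.06 -0.3 0 0 0 0 -1;0.06 -0.6 0 0 0 0 -1;0.06 -0.9 0 0 0 0 -1'| grep -E 'pos|width'; python3 -m handwheel '0.06 -0.3 0 0 0 0 -1;0.06 -0.6 0 0 0 0 -1;0.06 -0.9 0 0 0 0 -1'| grep -E 'pos|width';python3 -m handwheel '0.06 -0.3 0 0 0 0 -1;0.06 -0.6 0 0 0 0 -1;0.06 -0.9 0 0 0 0 -1'| grep -E 'pos|width'; python3 -m handwheel '0.06 -0.3 0 0 0 0 -1;0.06 -0.6 0 0 0 0 -1;0.06 -0.9 0 0 0 0 -1'
```

```text
tool_pos: [506.8, 325.9, 168.3]
contact_force: [0.5, 0.1, -2.3]
grip_width: 23.3
finger_force: 29.9
tool_pos: [509.3, 327.2, 222.8]
grip_width: 23.1
tool_pos: [500.0, 235.3, 216.1]
grip_width: 23.3
tool_pos: [494.0, 144.8, 216.3]
grip_width: 22.9
tool_pos: [487.9, 54.9, 216.5]
grip_width: 23.6
time: 23.27
tool_pos: [481.8, -34.9, 216.5]
tcp_rot: [3.14, -0.003, 3.14]
contact_force: [0.8, 0.0, -3.0]
grip_width: 23.4
finger_force: 30.0
```

```bash
python3 -m handwheel '0.05 -0.3 0 0 0 0 -1;0.05 -0.6 0 0 0 0 -1;0.05 -0.9 0 0 0 0 -1'| grep -E 'pos|width'; python3 -m handwheel '0.05 -0.3 0 0 0 0 -1;0.05 -0.6 0 0 0 0 -1;0.05 -0.9 0 0 0 0 -1'| grep -E 'pos|width';python3 -m handwheel '0.04 -0.3 0 0 0 0 -1;0.04 -0.6 0 0 0 0 -1;0.04 -0.9 0 0 0 0 -1;0.04 -0.9 0 0 0 0 -1;0.04 -0.9 0.3 0 0 0 -1;0.04 -0.9 0.6 0 0 0 -1;0.04 -0.9 0.9 0 0 0 -1;0.04 -0.9 0.9 0 0 0 -1'; python3 -m handwheel '0 0 0 0 0 0 -1;0 0 0 0 0 0 -1;0 0 0 0 0 0 -1'
```

```text
tool_pos: [476.9, -124.8, 216.5]
grip_width: 23.2
tool_pos: [471.8, -214.7, 216.3]
grip_width: 23.0
time: 24.43
tool_pos: [465.1, -300.3, 121.0]
tcp_rot: [3.132, -0.011, 3.14]
contact_force: [-1.2, 0.0, -3.9]
grip_width: 23.1
finger_force: 30.0
time: 24.68
tool_pos: [469.9, -304.5, 130.4]
tcp_rot: [-3.14, 0.002, 3.14]
contact_force: [0.4, -0.0, -2.7]
grip_width: 23.7
finger_force: 30.0
```

```bash
python3 -m handwheel '0.01 -0.02 0.15 0 0 0 -1;0.01 -0.02 0.3 0 0 0 -1;0.01 -0.02 0.4 0 0 0 -1;0.01 -0.02 0.46 0 0 0 -1;0.01 -0.02 0.51 0 0 0 -1;0.01 -0.02 0.51 0 0 0 -1;0.01 -0.02 0.51 0 0 0 -1'; python3 -m handwheel '0 0 0.01 0 0 0 -1;0 0 0.01 0 0 0 0.1;0 0 0.01 0 0 0 0.1;0 0 0.01 0 0 0 0.1;0 0 0.01 0 0 0 0.1;0 0 0.01 0 0 0 0.1;0 0 0.01 0 0 0 0.1'; python3 -m handwheel '0 0 -0.3 0 0 0 0.2;0 0 -0.6 0 0 0 0.2;0 0 -1 0 0 0 0.2;0 0 -1 0 0 0 0.2;0 0 -1 0 0 0 0.2'; python3 -m handwheel '0 1 0 0 0 0 0.2;0 1 0 0 0 0 0.2;0 1 0 0 0 0 0.2;0 1 0 0 0 0 0.2' | grep pos;python3 -m handwheel '0 1 0 0 0 0 0.2;0 1 0 0 0 0 0.2;0 1 0 0 0 0 0.2;0 1 0 0 0 0 0.2;0 1 0 0 0 0 0.2;0 1 0 0 0 0 0.2' | grep pos; python3 - <<'E'
from h import *
t=viewer.capture("top"); save(t,"t5.png"); save(viewer.capture("side"),"s5.png")
g=cv2.cvtColor(t["frame"],cv2.COLOR_RGB2GRAY); c=np.round(proj(t,(468,-307,90))).astype(int); m=np.argwhere(g[c[1]-12:c[1]+12,c[0]-12:c[0]+12]<30)[:,::-1]+c-12
print(at(t,m.mean(0),90),len(m))
E
```

```text
time: 25.27
tool_pos: [468.6, -306.4, 78.6]
tcp_rot: [-3.14, 0.002, 3.14]
contact_force: [0.3, -0.1, -0.5]
grip_width: 23.2
finger_force: 30.0
time: 25.85
tool_pos: [467.9, -305.9, 76.6]
tcp_rot: [3.141, -0.0, 3.14]
contact_force: [-0.4, -0.3, 0.8]
grip_width: 50.2
finger_force: 0.0
time: 26.27
tool_pos: [469.0, -306.8, 179.2]
tcp_rot: [-3.138, 0.004, 3.14]
contact_force: [-0.7, 0.2, -0.6]
grip_width: 55.1
finger_force: 0.0
tool_pos: [467.0, -202.0, 175.5]
tool_pos: [468.3, -107.1, 176.2]
[ 466.49667895 -308.45967317   90.        ] 100
```

View pics/t5.png

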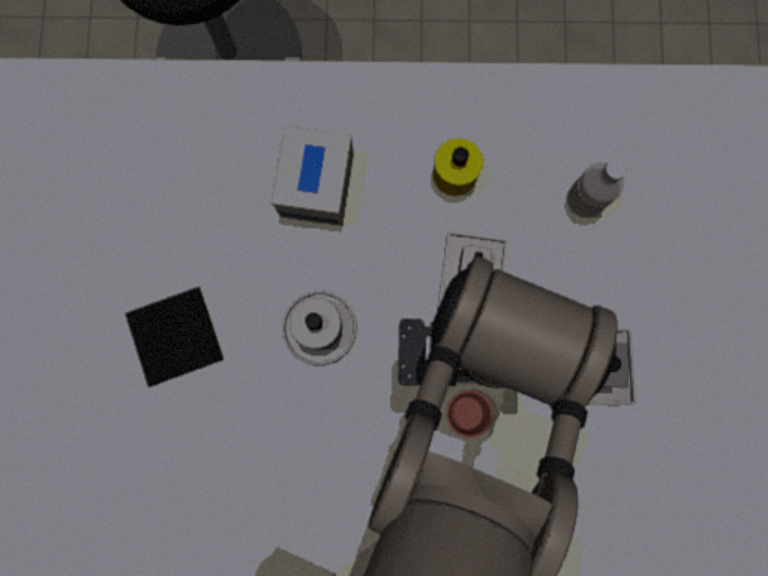

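View pics/s5.png

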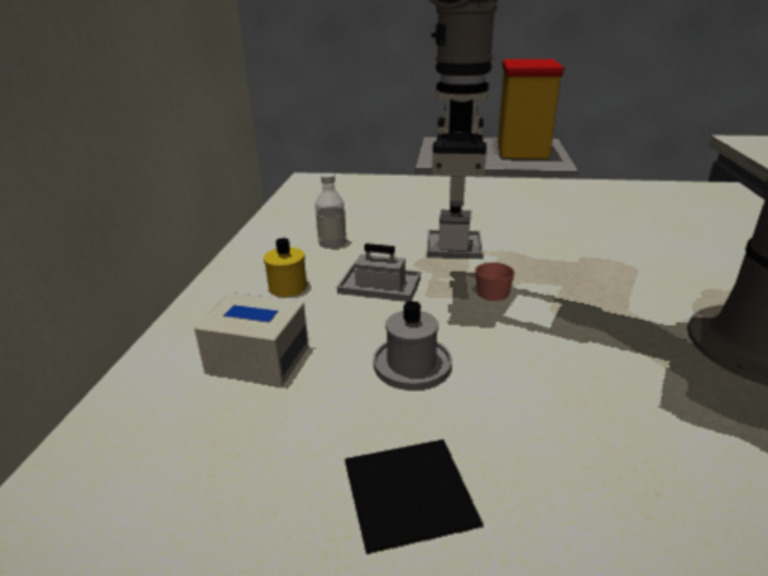

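The side view shows all three upright on their own trays: canister (455,232), box (380,270) and jar (412,345). The bystanders look unmoved and the arm is clear, so I hand in the job.

```bash
python3 -c "
from plant import bot; print(bot.close_job())"
```

```text
the job is handed in; nothing more can be done
None
```

I handed the job in after about 27 s of the 104 s allowed: the last pictures show all three containers upright near the centre of their own trays and the bystanders in place, but the hand-in returned no verdict.

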